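# Move a charged battery pack between push-push docks

## Robot

A 7-joint arm with a two-finger parallel gripper is mounted at the origin on the work surface. World frame = base frame: x ahead of the robot, y to its left, z up, the work surface at z = 0. Lengths are in m, angles in rad, forces in N, time in s.
With the tool pointing down it reaches from about 0.4 to 0.85 m from the base axis. Payload 4.4 kg.
Tool frame: the origin (TCP) lies on the centre line of the jaws, within the pads' length; the fingertips stand tcp_to_tips ahead of it and the grasp point (between the pads) lies 2 mm behind it (tcp_to_tips is the distance from the TCP to the fingertips, in m); z points along the fingers, y is the line along which they close (so a half turn about z gives the same grasp; the last joint's range is limited). The gripper opens to 94 mm and grips with 3 to 60 N. Pads are 16 mm wide; open, the fingers measure 119 mm over their backs; the gripper's body (75 mm by 177 mm) begins 78 mm behind the grasp point.
Start: joints at [1.065, 0.628, 0.038, 1.517, -0.027, 0.996, -0.02], TCP at [0.277, -0.588, 0.222] pointing down, gripper open.
Joint ranges: [-3.06, 3.06], [-0.37, 2.12], [-1.25, 1.32], [0.18, 2.47], [-1.1, 4.24], [0.23, 1.98], [-2.94, 2.94]. Speed limits (rad/s): [2.57, 2.57, 3.14, 3.14, 3.14, 3.14, 3.14].

## Interface

Orientations are given as a unit quaternion [w, x, y, z].
In Python, from cell import get_obs, snapshot, finish_job, outline_of, tcp_to_tips gives the robot as it stands.
- The arm moves only by the tool arm_command, never from a script. Its argument "plan" is one flat list of numbers, 7 for each row, row after row: the shift along the tool's x, y, z in cm, then the turn, a rotation vector about the tool's x, y, z in degrees, then the closure in counts, from 0 (fully open) to 255 (shut). In form: [dx, dy, dz, ax, ay, az, claw, dx, dy, dz, ax, ay, az, claw, ...]. A call has 1 to 20 rows; each row shifts and turns the commanded pose from where the row before left it, along the tool's axes as they then stand; what a row does not reach is not made up. A row lasts 1/8 s, in which the tool goes at most 62.5 mm and 10.7 degrees, less where a joint would pass 70% of its speed; a pose out of reach is approached as far as the arm can. A call with a gripper value outside its range is refused whole. The fingers move at their own pace and stop on an object; the grip force is fixed at half the most. Time passes only in rows, so rows that do not move let the fingers close. It gives the time, the measured TCP pose, the force, the opening and the grip force at its end, in the units of the state.
- get_obs(): the state, without advancing time (a new reading comes with each control period).
- snapshot(name): name is "scene" or "top" or "wrist"; returns a dict with "pixels" (400x640x3 uint8, red, green, blue), "depth" (400x640 float32, m along the optical axis (not along the pixel's ray), 0 where there is no reading), "K" (3x3 intrinsics, pixels), "k1" (the pictures are not rectified: a ray, as slopes to the right and down, at radius r is drawn at 1 + k1 r^2 times it, then the intrinsics apply), "R" (3x3) and "t" (3): a world point X has camera coordinates R X + t; the wrist camera has in their place "mount" (4x4, takes a point from camera to tool coordinates, whose origin is the TCP and whose axes are the flange's). Camera axes: x right, y down, z forward; pixel columns grow to the right and rows downward; lengths in m; the calibration is good to about 2 mm. A picture is of the moment at which its call begins: read the wrist's pose just before it.
- finish_job(): hands the job in; it is judged then, once.
Trained networks look in a picture, given as the dict that the camera call returned (one of the last four; its "shot" number tells which), for a name from the list of things; names that differ only in an ending like _2 or _b are one class to them, and where a whole thing is asked for, a point or a joint stands for the part that bears it (a point fixed in the world has none). Each returns a list of dicts, best first, with "confidence" (0 to 1); they miss things now and then, are a little off and sometimes report something else, mostly with a low value. They report only what shows in the picture. A call takes as long as a camera call.
- outline_of(target, picture): "region" (400x640 bool, what is visible of it) and "extent" ([left, top, right, bottom] in pixels, round what is visible of it).
The state is a dict: "t": time; "joint_pos": joint angles; "joint_velocities": joint speeds; "joint_torque": joint torques, N m; "position": TCP position; "orientation": TCP orientation; "wrist_force": force on the tool from outside, world axes, zero at the start; "ft_torque": the same for the moment, N m; "opening": finger opening in m; "finger_force": force on a finger pad.
Only numpy, scipy, OpenCV 4.12 (cv2) and the standard library are available. Lean on these libraries where they do the work, as an engineer would, in place of code of your own. Each camera call takes 0.05 s, during which the arm holds its last target. There are 200 camera calls.

## Task

The carving handpiece's battery pack is full: press it down in the charger so that its push-push latch lets go and it pops up, lift it out and stand it in the empty well of the speed controller (the box with the round knob), then press it down there until the latch locks it in. Press gently and by feel, never with more than about 20 N, leave the charger's cradle up, and leave the stone, the bur block and the jar where they are.

Things in the scene. Friction and masses are not known exactly. Their poses are not given: they have to be found in the camera images.
- battery_center (a point): centre (half-way up) of the battery pack, a loose upright dark plastic block 50 x 32 x 55 mm (x, y, z), 110 to 220 g, flat top and bottom, the same after a half turn about z; z is up. At the start it is latched down in the charger's well. Gripped across its 32 mm width (y).
- charger: the charger: a fixed white box 150 x 100 x 70 mm (x, y, z), origin at the centre of its underside on the bench, x and y along its sides, the front (-x) turned towards the robot, give or take. On the rear half of its top (+x) a row of low metal cooling fins, 10 mm high. The well is in the front half.
- charger_well (a point): centre of the well's mouth, level with the charger's flat top (the rim), 70 mm above the bench, same axes as the charger, 30 mm in front (-x) of its middle. The well is 53 x 35 mm (x, y), its mouth bevelled out 4 mm all round over the top 5 mm. A pack standing on the raised cradle in it is 35 mm deep, its top 20 mm above the rim.
- controller: the speed controller: a fixed grey box of the charger's size with the same kind of well and cradle, empty and up at the start; told from the charger by a round black knob (38 mm wide, 18 mm high) and a small metal socket on the rear half of its top. Origin and axes as for the charger.
- controller_well (a point): centre of the mouth of the controller's well, at its rim, 70 mm above the bench, same axes as the controller. Same sizes as the charger's well: 53 x 35 mm (x, y), bevelled 4 mm, a pack on the raised cradle is 35 mm deep with its top 20 mm above the rim.
- charger_cradle (a joint): how far the charger's sprung cradle is pressed down, m: 0 = up (released), 0.012 to 0.014 = latched (at the start). The spring pushes up with 5 N at 0, 2 N more per 10 mm. From latched, pressing 4 to 5.2 mm more trips it and, let go, it rises to 0; pressed less it stays latched. A firm stop (about 20 N per mm) lies about 6 mm below the latched place.
- controller_cradle (a joint): the same for the controller, 0 (up) at the start. Its latch depth differs from unit to unit, unseen: it trips when pressed 12 to 21 mm, 1 to 2 mm before a firm stop at 13.5 to 22 mm; let go, it rests latched at 0.008 to 0.0155. Pressed less it rises to 0; pressed again it is released. When the force climbs steeply above the spring's (up to 10 N), it has tripped.
- stone: bystander: a loose stone blank, 55 x 34 x 19 mm, lying on the bench; origin at the centre of its underside
- bur_block: bystander: a loose wooden block 60 x 45 x 30 mm with six thin steel burs standing in it (top at 59 mm); origin at the centre of its underside
- paste_jar: bystander: a loose closed jar, 56 mm wide and 55 mm high, of polishing paste; origin at the centre of its underside

How it is judged:
By the outcome, as a careful person would: the job done as asked, in the order asked, and still so for the second after the job is handed in, with the robot touching nothing.
It also fails if it takes over 67 s, if anything falls off the work surface, if the arm or the gripper's body presses on something with over 40 N, if the wrist force passes 120 N, or if a joint passes its speed limit or range.

## Working session

There is one attempt and no reset: what is moved stays moved. The work goes in short steps, Python scripts to look and compute and a tool call to move; the robot and the scene stay as the last step left them, time stands still between calls to the robot, and variables do not carry over. Pictures are saved under pics/ and viewed, at most 10 in all, crops included, and the job is handed in when it is done.

Besides the shell and the picture viewer there is one more tool, called after "Emit:" as name(argument=value, ...), one argument or row to a line, values as JSON. arm_command: Moves the arm, as the interface text tells. Its arguments: {"type":"object","properties":{"plan":{"type":"array","items":{"type":"number"}}},"required":["plan"]}

```bash
ls; mkdir -p pics
cat > h.py <<'E'
import numpy as np, cv2
from cell import get_obs, snapshot, finish_job, outline_of, tcp_to_tips
from scipy.spatial.transform import Rotation as Ro
def pose(o):
    q=o["orientation"]; return Ro.from_quat([q[1],q[2],q[3],q[0]]).as_matrix(), np.array(o["position"])
def cloud(s,o=None):
    """world point for each pixel (400x640x3), nan where no depth"""
    K=s["K"]; v,u=np.mgrid[0:400,0:640]; xd=(u-K[0][2])/K[0][0]; yd=(v-K[1][2])/K[1][1]
    x,y=xd.copy(),yd.copy()
    for _ in range(10):
        f=1+s["k1"]*(x*x+y*y); x,y=xd/f,yd/f
    d=np.where(s["depth"]>0,s["depth"],np.nan)
    P=np.stack([x*d,y*d,d],-1)
    if "mount" in s:
        M=np.array(s["mount"]); P=P@M[:3,:3].T+M[:3,3]; R,p=pose(o); return P@R.T+p
    return (P-np.array(s["t"]))@np.array(s["R"])
def save(s,n): cv2.imwrite("pics/"+n,cv2.cvtColor(s["pixels"],cv2.COLOR_RGB2BGR))
E
python3 - <<'E'
from h import *
o=get_obs(); print({k:np.round(v,3) for k,v in o.items()}, tcp_to_tips)
ims=[]
for c in ["scene","top"]:
    s=snapshot(c); P=cloud(s); ims.append(s["pixels"])
    for n in ["battery_center","charger","controller","stone","bur_block","paste_jar"]:
        for r in outline_of(n,s)[:2]:
            m=r["region"]; Q=P[m]; Q=Q[~np.isnan(Q[:,0])]
            print(c,n,round(r["confidence"],2),np.round(r["extent"]),m.sum(),np.round(np.median(Q,0),3),np.round(np.percentile(Q,[2,98],0),3).tolist())
            if n in("charger","controller","battery_center"):
                zt=Q[abs(Q[:,2]-.07)<.004] if n!="battery_center" else Q[Q[:,2]>np.percentile(Q[:,2],95)-.006]
                if len(zt)>50: print("  top rect",len(zt),cv2.minAreaRect((zt[:,:2]*1000).astype(np.float32)),zt[:,2].mean())
cv2.imwrite("pics/a.png",cv2.resize(cv2.cvtColor(np.vstack(ims),cv2.COLOR_RGB2BGR),(480,600),interpolation=cv2.INTER_AREA))
E
```

```text
pics
{'t': np.float64(0.0), 'joint_pos': array([ 1.065,  0.629,  0.038,  1.518, -0.027,  0.996, -0.02 ]), 'joint_velocities': array([ 0.001, -0.001,  0.002, -0.001, -0.002, -0.001,  0.002]), 'joint_torque': array([-1.0000e-03, -5.4973e+01,  1.1430e+00, -1.8664e+01, -5.2000e-02,
        2.3000e-02,  0.0000e+00]), 'position': array([ 0.277, -0.588,  0.222]), 'orientation': array([-0.001,  0.976,  0.218, -0.   ]), 'wrist_force': array([-1.095, -0.658, -0.205]), 'ft_torque': array([0.014, 0.005, 0.026]), 'finger_force': np.float64(0.0), 'opening': np.float64(0.094)} 0.017
scene battery_center 0.57 [315. 137. 340. 156.] 347 [0.508 0.19  0.078] [[0.482, 0.176, 0.065], [0.531, 0.211, 0.081]]
  top rect 261 ((504.9574279785156, 194.7873077392578), (49.58324432373047, 32.838314056396484), 7.281485557556152) 0.07888792855091158
scene charger 0.89 [300. 126. 379. 194.] 3209 [0.554 0.172 0.07 ] [[0.465, 0.141, 0.006], [0.613, 0.249, 0.082]]
  top rect 1553 ((534.2738037109375, 199.71029663085938), (151.14479064941406, 101.40172576904297), 8.76429271697998) 0.07096998158504854
scene controller 0.
[... 1202 characters left out ...]
]]
  top rect 2239 ((587.259521484375, -190.55995178222656), (150.5447235107422, 102.6860580444336), 21.436519622802734) 0.07007043578971903
top stone 0.61 [342. 225. 368. 255.] 347 [ 0.471 -0.007  0.016] [[0.446, -0.028, 0.001], [0.497, 0.013, 0.023]]
top stone 0.57 [341. 146. 362. 175.] 522 [0.664 0.003 0.03 ] [[0.635, -0.021, 0.012], [0.694, 0.029, 0.057]]
top bur_block 0.73 [338. 146. 360. 175.] 536 [0.663 0.005 0.03 ] [[0.634, -0.021, 0.004], [0.694, 0.029, 0.057]]
top paste_jar 0.91 [175. 192. 204. 215.] 547 [0.552 0.37  0.054] [[0.53, 0.349, 0.018], [0.578, 0.398, 0.059]]
top paste_jar 0.37 [344. 229. 365. 254.] 331 [ 0.47  -0.007  0.016] [[0.446, -0.028, 0.01], [0.496, 0.013, 0.023]]
```

View pics/a.png

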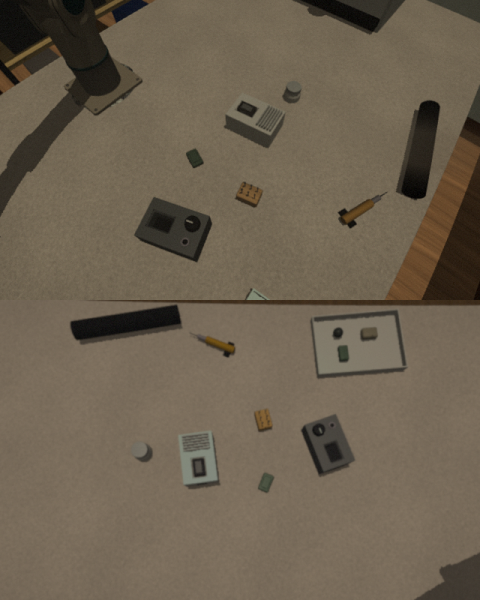

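Emit:
arm_command(
  plan=[3.3, -3.8, 0, 0, 0, 0, 0, 3.3, -3.8, 0, 0, 0, 0, 0, 3.3, -3.8, 0, 0, 0, 0, 0, 3.3, -3.8, 0, 0, 0, 0, 0, 3.3, -3.8, 0, 0, 0, 0, 0, 3.3, -3.8, 0, 0, 0, 0, 0, 3.3, -3.8, 0, 0, 0, 0, 0, 3.3, -3.8, 0, 0, 0, 0, 0, 3.3, -3.8, 0, 0, 0, 0, 0, 3.3, -3.8, 0, 0, 0, 0, 0, 3.3, -3.8, 0, 0, 0, 0, 0, 3.3, -3.8, 0, 0, 0, 0, 0, 3.3, -3.8, 0, 0, 0, 0, 0, 3.3, -3.8, 0, 0, 0, 0, 0, 3.3, -3.8, 0, 0, 0, 0, 0, 3.3, -3.8, 0, 0, 0, 0, 0, 0, 0, 0, 0, 0, 8, 0, 0, 0, 0, 0, 0, 8, 0, 0, 0, 0, 0, 0, 0, 0, 0, 0, 0, 0, 0, 0, 0],
)

```text
t: 3.2
position: [0.4957, 0.1868, 0.2226]
orientation: [-0.0, 0.997, 0.081, 0.0]
wrist_force: [-0.6, 0.4, 0.1]
opening: 0.0938
finger_force: 0.0
```

```bash
cat >> h.py <<'E'
def yaw(R): return np.degrees(np.arctan2(R[1,0],R[0,0]))
def tool(o,target,tyaw):
    """shift (cm, tool axes now) and turn (deg) to bring the TCP over target at yaw tyaw"""
    R,p=pose(o); d=R.T@(np.array(target)-p)*100; print("yaw",yaw(R),"tilt",R[2],"p",p.round(4),"shift cm",d.round(2),"turn",-(tyaw-yaw(R)))
def look(names,pic=None):
    o=get_obs(); s=snapshot("wrist"); P=cloud(s,o)
    if pic: save(s,pic)
    for n in names:
        for r in outline_of(n,s)[:1]:
            Q=P[r["region"]]; Q=Q[~np.isnan(Q[:,0])]; hi=np.percentile(Q[:,2],95)
            zt=Q[abs(Q[:,2]-.07)<.004] if n!="battery_center" else Q[Q[:,2]>hi-.005]
            print(n,round(r["confidence"],2),r["extent"],len(zt),zt[:,2].mean().round(4),cv2.minAreaRect((zt[:,:2]*1000).astype(np.float32)))
    return o,s,P
E
python3 - <<'E'
from h import *
o,s,P=look(["battery_center","charger"],"w1.png"); tool(o,[.5044,.193,.2],9); print(o["wrist_force"],o["t"])
E
```

```text
battery_center 0.65 [301.1, 154.7, 335.3, 207.4] 1585 0.0779 ((504.9079895019531, 193.9835205078125), (49.961265563964844, 32.61886215209961), 9.931645393371582)
charger 0.95 [262.2, 70.9, 370.4, 227.2] 11148 0.0702 ((533.9989013671875, 198.64474487304688), (150.8715057373047, 100.55081176757812), 9.257468223571777)
yaw 9.323350427045959 tilt [ 2.29677099e-04 -3.99456720e-05 -9.99999973e-01] p [0.4957 0.1868 0.2226] shift cm [ 0.96 -0.48  2.26] turn 0.32335042704595907
[-0.56662453  0.44847224  0.07630339] 3.2
```

View pics/w1.png

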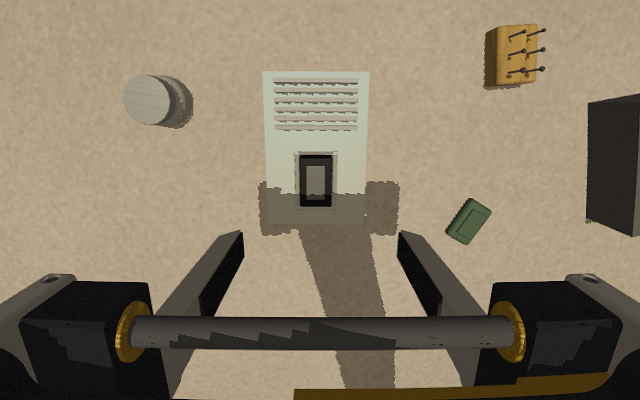

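Emit:
arm_command(
  plan=[0.5, -0.27, 0, 0, 0, 0, 255, 0.5, -0.28, 0, 0, 0, 0, 255, 0, 0, 3, 0, 0, 0, 255, 0, 0, 3, 0, 0, 0, 255, 0, 0, 3, 0, 0, 0, 255, 0, 0, 1.5, 0, 0, 0, 255, 0, 0, 0.5, 0, 0, 0, 255, 0, 0, 0, 0, 0, 0, 255, 0, 0, 0, 0, 0, 0, 255],
)

```text
t: 4.47
position: [0.5054, 0.1941, 0.1134]
orientation: [-0.0, 0.997, 0.08, 0.001]
wrist_force: [0.8, 0.3, -0.6]
opening: 0.0072
finger_force: 0.0
```

Emit:
arm_command(
  plan=[0, 0, 0.8, 0, 0, 0, 255, 0, 0, 0.6, 0, 0, 0, 255, 0, 0, 0.2, 0, 0, 0, 255, 0, 0, 0.1, 0, 0, 0, 255, 0, 0, 0, 0, 0, 0, 255],
)

```text
t: 5.1
position: [0.5047, 0.1938, 0.0955]
orientation: [-0.0, 0.997, 0.08, 0.0]
wrist_force: [-0.0, -0.7, 0.2]
opening: 0.0003
finger_force: 0.0
```

Emit:
arm_command(
  plan=[0, 0, 0.1, 0, 0, 0, 255, 0, 0, 0.1, 0, 0, 0, 255, 0, 0, 0.05, 0, 0, 0, 255, 0, 0, 0, 0, 0, 0, 255],
)

```text
t: 5.6
position: [0.5047, 0.1938, 0.0935]
orientation: [-0.0, 0.997, 0.08, 0.0]
wrist_force: [-1.3, 0.0, 5.0]
opening: 0.0003
finger_force: 2.7
```

Emit:
arm_command(
  plan=[0, 0, 0.1, 0, 0, 0, 255, 0, 0, 0.1, 0, 0, 0, 255, 0, 0, 0, 0, 0, 0, 255],
)

```text
t: 5.98
position: [0.5047, 0.1939, 0.0915]
orientation: [-0.0, 0.997, 0.08, 0.0]
wrist_force: [-1.2, -0.2, 5.0]
opening: 0.0001
finger_force: 2.9
```

Emit:
arm_command(
  plan=[0, 0, 0.1, 0, 0, 0, 255, 0, 0, 0, 0, 0, 0, 255],
)

```text
t: 6.22
position: [0.5047, 0.1939, 0.0905]
orientation: [-0.0, 0.997, 0.08, 0.0]
wrist_force: [-1.4, 0.5, 5.6]
opening: 0.0008
finger_force: 3.0
```

Emit:
arm_command(
  plan=[0, 0, 0.05, 0, 0, 0, 255, 0, 0, 0, 0, 0, 0, 255],
)

```text
t: 6.48
position: [0.5047, 0.1939, 0.09]
orientation: [-0.0, 0.997, 0.08, 0.0]
wrist_force: [-1.1, 0.3, 5.6]
opening: 0.0004
finger_force: 2.9
```

Emit:
arm_command(
  plan=[0, 0, 0.03, 0, 0, 0, 255, 0, 0, 0, 0, 0, 0, 255],
)

```text
t: 6.72
position: [0.5047, 0.1939, 0.0898]
orientation: [-0.0, 0.997, 0.08, 0.0]
wrist_force: [-2.0, -0.4, 7.4]
opening: 0.0007
finger_force: 3.0
```

Emit:
arm_command(
  plan=[0, 0, 0.03, 0, 0, 0, 255, 0, 0, 0, 0, 0, 0, 255],
)

```text
t: 6.98
position: [0.5047, 0.1939, 0.0894]
orientation: [-0.0, 0.997, 0.08, 0.0]
wrist_force: [-0.7, -0.6, 5.5]
opening: 0.0003
finger_force: 2.9
```

Emit:
arm_command(
  plan=[0, 0, 0.04, 0, 0, 0, 255, 0, 0, 0, 0, 0, 0, 255],
)

```text
t: 7.22
position: [0.5047, 0.1939, 0.089]
orientation: [-0.0, 0.997, 0.08, 0.0]
wrist_force: [-2.3, -0.6, 6.0]
opening: 0.0004
finger_force: 2.6
```

Emit:
arm_command(
  plan=[0, 0, 0.04, 0, 0, 0, 255, 0, 0, 0, 0, 0, 0, 255],
)

```text
t: 7.48
position: [0.5047, 0.1939, 0.0886]
orientation: [-0.0, 0.997, 0.08, 0.0]
wrist_force: [-0.4, -0.3, 6.8]
opening: 0.0001
finger_force: 3.1
```

Emit:
arm_command(
  plan=[0, 0, 0.04, 0, 0, 0, 255, 0, 0, 0, 0, 0, 0, 255],
)

```text
t: 7.72
position: [0.5047, 0.1939, 0.0883]
orientation: [-0.0, 0.997, 0.08, 0.0]
wrist_force: [-1.6, -0.4, 7.1]
opening: 0.0007
finger_force: 3.2
```

Emit:
arm_command(
  plan=[0, 0, 0.04, 0, 0, 0, 255, 0, 0, 0, 0, 0, 0, 255],
)

```text
t: 7.98
position: [0.5047, 0.1939, 0.0879]
orientation: [-0.0, 0.997, 0.08, 0.0]
wrist_force: [-1.2, -0.1, 6.9]
opening: 0.0006
finger_force: 3.3
```

Emit:
arm_command(
  plan=[0, 0, 0.05, 0, 0, 0, 255, 0, 0, 0, 0, 0, 0, 255],
)

```text
t: 8.22
position: [0.5047, 0.1939, 0.0874]
orientation: [-0.0, 0.997, 0.08, 0.0]
wrist_force: [-1.5, -1.1, 7.2]
opening: 0.0005
finger_force: 3.5
```

Emit:
arm_command(
  plan=[0, 0, -0.3, 0, 0, 0, 255, 0, 0, -0.3, 0, 0, 0, 255, 0, 0, -0.3, 0, 0, 0, 255, 0, 0, -0.3, 0, 0, 0, 255, 0, 0, -0.3, 0, 0, 0, 255, 0, 0, -0.3, 0, 0, 0, 255, 0, 0, -0.3, 0, 0, 0, 255, 0, 0, -1, 0, 0, 0, 120, 0, 0, -1.5, 0, 0, 0, 120, -2, 0, -2, 0, 0, 0, 120, -2, 0, -3, 0, 0, 0, 120, 0, 0, 0, 0, 0, 0, 120],
)

```text
t: 9.72
position: [0.4656, 0.1879, 0.1854]
orientation: [-0.001, 0.997, 0.08, 0.002]
wrist_force: [-0.9, 0.2, 0.1]
opening: 0.0469
finger_force: 0.0
```

Run:
```python
from h import *
o,s,P=look(["battery_center","charger"],"w2.png"); tool(o,[.505,.1938,.09],9.3); print(o["opening"])
```

```text
battery_center 0.86 [301.1, 126.1, 341.7, 193.4] 2354 0.0905 ((504.66436767578125, 194.0579071044922), (49.47613525390625, 32.93790054321289), 9.187484741210938)
charger 0.87 [262.5, 27.0, 383.1, 209.3] 14466 0.0703 ((533.8600463867188, 198.7633514404297), (150.6048583984375, 100.64158630371094), 9.148136138916016)
yaw 9.22524134218564 tilt [ 0.00418039 -0.00125239 -0.99999048] p [0.4656 0.1879 0.1854] shift cm [3.94 0.06 9.55] turn -0.07475865781436042
0.04687041103627554
```

Emit:
arm_command(
  plan=[2, 0, 0, 0, 0, 0, 110, 1.9, 0.05, 0, 0, 0, 0, 110, 0, 0, 3, 0, 0, 0, 110, 0, 0, 3, 0, 0, 0, 110, 0, 0, 2, 0, 0, 0, 110, 0, 0, 1, 0, 0, 0, 110, 0, 0, 0.5, 0, 0, 0, 110, 0, 0, 0, 0, 0, 0, 110, 0, 0, 0, 0, 0, 0, 110],
)

```text
t: 11.0
position: [0.5043, 0.1933, 0.0882]
orientation: [-0.0, 0.997, 0.08, 0.001]
wrist_force: [-0.6, 0.2, 0.7]
opening: 0.0534
finger_force: 0.0
```

Emit:
arm_command(
  plan=[0, 0, -0.15, 0, 0, 0, 255, 0, 0, 0, 0, 0, 0, 255, 0, 0, 0, 0, 0, 0, 255, 0, 0, 0, 0, 0, 0, 255, 0, 0, 0, 0, 0, 0, 255],
)

```text
t: 11.62
position: [0.5039, 0.1932, 0.0895]
orientation: [-0.0, 0.997, 0.08, 0.0]
wrist_force: [-0.9, -1.4, 3.3]
opening: 0.0316
finger_force: 30.0
```

Emit:
arm_command(
  plan=[0, 0, -0.5, 0, 0, 0, 255, 0, 0, -1, 0, 0, 0, 255, 0, 0, -1.5, 0, 0, 0, 255, 0, 0, -2, 0, 0, 0, 255, 0, 0, -3, 0, 0, 0, 255, 0, 0, -3, 0, 0, 0, 255, -0.5, 4, 0, 0, 0, 0, 255, -0.6, 4.1, 0, 0, 0, 0, 255, -0.6, 4.1, 0, 0, 0, 0, 255, -0.6, 4.1, 0, 0, 0, 0, 255, -0.6, 4.1, 0, 0, 0, 0, 255, -0.6, 4.1, 0, 0, 0, 0, 255, -0.6, 4.1, 0, 0, 0, 0, 255, -0.6, 4.1, 0, 0, 0, 0, 255, -0.6, 4.1, 0, 0, 0, 0, 255, -0.5, 4, 0, 0, 0, 0, 255, 0, 0, 0, 0, 0, -6, 255, 0, 0, 0, 0, 0, -6, 255, 0, 0, 0, 0, 0, 0, 255, 0, 0, 0, 0, 0, 0, 255],
)

```text
t: 14.12
position: [0.5118, -0.2189, 0.1998]
orientation: [0.0, 0.983, 0.183, 0.0]
wrist_force: [0.4, 0.6, -1.5]
opening: 0.0316
finger_force: 30.0
```

Run:
```python
from h import *
o,s,P=look(["battery_center","controller"],"w3.png"); tool(o,[.559,-.2008,.09],21); print(o["opening"])
```

```text
battery_center 0.76 [288.6, 189.5, 350.4, 295.0] 4663 0.2008 ((512.708251953125, -217.3179168701172), (49.764381408691406, 32.92702102661133), 20.99485969543457)
controller 0.88 [259.8, 14.8, 378.5, 194.6] 15003 0.0703 ((587.4888916015625, -189.88148498535156), (149.83692932128906, 100.73273468017578), 21.038400650024414)
yaw 21.101000145381057 tilt [ 4.27297352e-04  4.16606174e-04 -9.99999822e-01] p [ 0.5118 -0.2189  0.1998] shift cm [5.050e+00 1.000e-02 1.098e+01] turn 0.1010001453810574
0.031622838212696625
```

View pics/w3.png

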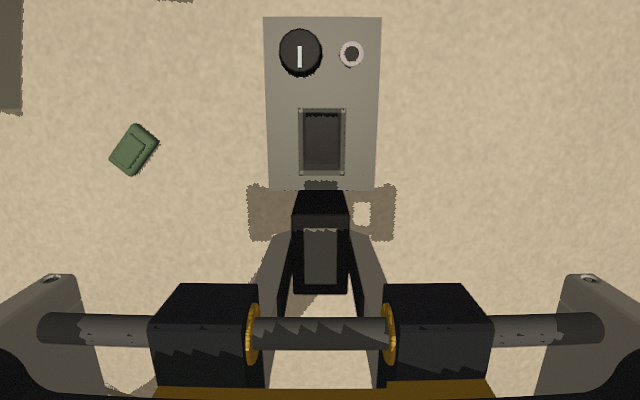

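Emit:
arm_command(
  plan=[2.5, 0, 0, 0, 0, 0, 255, 2.5, 0.05, 0, 0, 0, 0, 255, 0, 0, 2, 0, 0, 0, 255, 0, 0, 2, 0, 0, 0, 255, 0, 0, 2, 0, 0, 0, 255, 0, 0, 0.8, 0, 0, 0, 255, 0, 0, 0.3, 0, 0, 0, 255, 0, 0, 0.3, 0, 0, 0, 255, 0, 0, 0.2, 0, 0, 0, 255, 0, 0, 0, 0, 0, 0, 255],
)

```text
t: 15.52
position: [0.5586, -0.2013, 0.1235]
orientation: [0.0, 0.983, 0.184, 0.0]
wrist_force: [0.1, -0.4, -1.6]
opening: 0.0317
finger_force: 30.0
```

Emit:
arm_command(
  plan=[0, 0, 0.2, 0, 0, 0, 255, 0, 0, 0.2, 0, 0, 0, 255, 0, 0, 0.2, 0, 0, 0, 255, 0, 0, 0, 0, 0, 0, 255],
)

```text
t: 16.02
position: [0.5584, -0.2012, 0.117]
orientation: [-0.0, 0.983, 0.184, -0.0]
wrist_force: [-0.4, 0.8, -2.0]
opening: 0.0318
finger_force: 30.0
```

Emit:
arm_command(
  plan=[0, 0, 0.2, 0, 0, 0, 255, 0, 0, 0.2, 0, 0, 0, 255, 0, 0, 0, 0, 0, 0, 255],
)

```text
t: 16.4
position: [0.5584, -0.2012, 0.1131]
orientation: [-0.0, 0.983, 0.184, -0.0]
wrist_force: [-0.4, 1.0, -2.2]
opening: 0.0318
finger_force: 30.0
```

Emit:
arm_command(
  plan=[0, 0, 0.4, 0, 0, 0, 255, 0, 0, 0.4, 0, 0, 0, 255, 0, 0, 0.4, 0, 0, 0, 255, 0, 0, 0.4, 0, 0, 0, 255, 0, 0, 0.4, 0, 0, 0, 255, 0, 0, 0, 0, 0, 0, 255],
)

```text
t: 17.15
position: [0.5583, -0.2012, 0.0929]
orientation: [-0.0, 0.983, 0.184, -0.0]
wrist_force: [0.8, -0.4, -1.5]
opening: 0.0318
finger_force: 30.0
```

Emit:
arm_command(
  plan=[0, 0, 0.15, 0, 0, 0, 255, 0, 0, 0.1, 0, 0, 0, 255, 0, 0, 0, 0, 0, 0, 255],
)

```text
t: 17.52
position: [0.5585, -0.2012, 0.0908]
orientation: [-0.0, 0.983, 0.184, 0.0]
wrist_force: [0.7, -1.0, -2.0]
opening: 0.0316
finger_force: 30.0
```

Emit:
arm_command(
  plan=[0, 0, 0.12, 0, 0, 0, 255, 0, 0, 0, 0, 0, 0, 255, 0, 0, 0, 0, 0, 0, 120, 0, 0, 0, 0, 0, 0, 120, 0, 0, 0, 0, 0, 0, 120, 0, 0, -1, 0, 0, 0, 120, 0, 0, -2, 0, 0, 0, 120, 0, 0, -2, 0, 0, 0, 120, -1, 0, -2, 0, 0, 0, 120, -2, 0, -2, 0, 0, 0, 120, -1, 0, 0, 0, 0, 0, 120, 0, 0, 0, 0, 0, 0, 120],
)

```text
t: 19.02
position: [0.5201, -0.2162, 0.1795]
orientation: [-0.0, 0.983, 0.183, -0.0]
wrist_force: [0.2, -0.8, -0.0]
opening: 0.0497
finger_force: 0.0
```

Run:
```python
from h import *
o,s,P=look(["battery_center","controller"],"w4.png"); tool(o,[.559,-.2008,.09],21); print(o["opening"])
```

```text
battery_center 0.57 [300.1, 122.8, 340.7, 193.2] 2502 0.0905 ((559.2183227539062, -200.12351989746094), (48.99702835083008, 32.99138641357422), 20.752349853515625)
yaw 21.119848991090674 tilt [-6.82320853e-04 -2.95621523e-04 -9.99999724e-01] p [ 0.5201 -0.2162  0.1795] shift cm [ 4.18 -0.03  8.94] turn 0.1198489910906737
0.049678717711893285
```

View pics/w4.png

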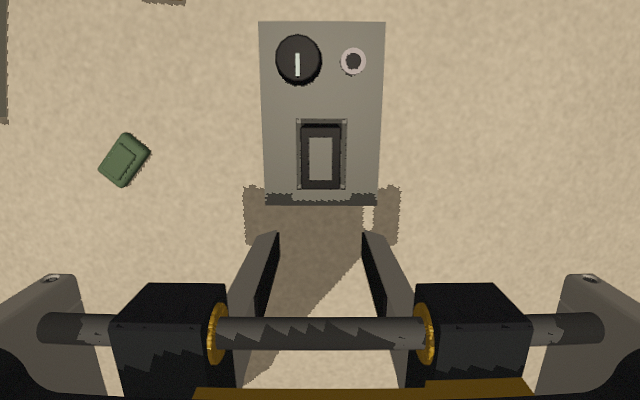

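Emit:
arm_command(
  plan=[2.1, 0, 0, 0, 0, 0, 255, 2.1, 0, 0, 0, 0, 0, 255, 0, 0, 1, 0, 0, 0, 255, 0, 0, 1, 0, 0, 0, 255, 0, 0, 2, 0, 0, 0, 255, 0, 0, 2, 0, 0, 0, 255, 0, 0, 0.6, 0, 0, 0, 255, 0, 0, 0.2, 0, 0, 0, 255, 0, 0, 0, 0, 0, 0, 255],
)

```text
t: 20.3
position: [0.5605, -0.2008, 0.112]
orientation: [0.0, 0.983, 0.184, 0.0]
wrist_force: [0.2, 0.3, 0.5]
opening: 0.0005
finger_force: 0.0
```

Emit:
arm_command(
  plan=[0, 0, 0.2, 0, 0, 0, 255, 0, 0, 0.2, 0, 0, 0, 255, 0, 0, 0.1, 0, 0, 0, 255, 0, 0, 0, 0, 0, 0, 255],
)

```text
t: 20.8
position: [0.5606, -0.2005, 0.1068]
orientation: [0.0, 0.983, 0.184, 0.0]
wrist_force: [-0.5, -0.0, 2.7]
opening: 0.0003
finger_force: 1.2
```

Emit:
arm_command(
  plan=[0, 0, 0.2, 0, 0, 0, 255, 0, 0, 0.2, 0, 0, 0, 255, 0, 0, 0.2, 0, 0, 0, 255, 0, 0, 0.2, 0, 0, 0, 255, 0, 0, 0.2, 0, 0, 0, 255, 0, 0, 0.1, 0, 0, 0, 255, 0, 0, 0, 0, 0, 0, 255],
)

```text
t: 21.68
position: [0.5606, -0.2006, 0.0956]
orientation: [0.0, 0.983, 0.184, 0.0]
wrist_force: [-1.1, -0.1, 4.8]
opening: 0.0002
finger_force: 2.4
```

Emit:
arm_command(
  plan=[0, 0, 0.1, 0, 0, 0, 255, 0, 0, 0.05, 0, 0, 0, 255, 0, 0, 0, 0, 0, 0, 255],
)

```text
t: 22.05
position: [0.5605, -0.2006, 0.0942]
orientation: [0.0, 0.983, 0.184, 0.0]
wrist_force: [0.1, -0.0, 5.0]
opening: 0.0001
finger_force: 2.5
```

Emit:
arm_command(
  plan=[0, 0, 0.05, 0, 0, 0, 255, 0, 0, 0, 0, 0, 0, 255],
)

```text
t: 22.3
position: [0.5606, -0.2006, 0.0937]
orientation: [0.0, 0.983, 0.184, 0.0]
wrist_force: [-1.0, -0.5, 4.4]
opening: 0.0005
finger_force: 2.7
```

Emit:
arm_command(
  plan=[0, 0, 0.05, 0, 0, 0, 255, 0, 0, 0, 0, 0, 0, 255],
)

```text
t: 22.55
position: [0.5606, -0.2005, 0.0932]
orientation: [0.0, 0.983, 0.184, 0.0]
wrist_force: [-0.1, 0.3, 4.8]
opening: 0.0004
finger_force: 2.7
```

Emit:
arm_command(
  plan=[0, 0, 0.05, 0, 0, 0, 255, 0, 0, 0, 0, 0, 0, 255],
)

```text
t: 22.8
position: [0.5605, -0.2006, 0.0928]
orientation: [0.0, 0.983, 0.184, 0.0]
wrist_force: [-0.9, 0.8, 6.6]
opening: 0.0003
finger_force: 3.0
```

Emit:
arm_command(
  plan=[0, 0, 0.04, 0, 0, 0, 255, 0, 0, 0, 0, 0, 0, 255],
)

```text
t: 23.05
position: [0.5605, -0.2006, 0.0926]
orientation: [0.0, 0.983, 0.184, 0.0]
wrist_force: [-1.1, 0.5, 7.5]
opening: 0.0006
finger_force: 3.6
```

Emit:
arm_command(
  plan=[0, 0, 0.04, 0, 0, 0, 255, 0, 0, 0, 0, 0, 0, 255],
)

```text
t: 23.3
position: [0.5605, -0.2006, 0.0923]
orientation: [0.0, 0.983, 0.184, 0.0]
wrist_force: [-2.2, 0.1, 8.7]
opening: 0.0006
finger_force: 4.4
```

Emit:
arm_command(
  plan=[0, 0, 0.05, 0, 0, 0, 255, 0, 0, 0, 0, 0, 0, 255],
)

```text
t: 23.55
position: [0.5604, -0.2007, 0.0921]
orientation: [0.0, 0.983, 0.184, 0.0]
wrist_force: [-1.9, 0.8, 10.2]
opening: 0.0001
finger_force: 5.3
```

Emit:
arm_command(
  plan=[0, 0, 0.05, 0, 0, 0, 255, 0, 0, 0, 0, 0, 0, 255],
)

```text
t: 23.8
position: [0.5603, -0.2007, 0.0918]
orientation: [0.0, 0.983, 0.184, 0.0]
wrist_force: [-2.5, -0.3, 12.3]
opening: 0.0003
finger_force: 6.3
```

Steep rise confirmed, so the latch has tripped. Release and check the height.

Emit:
arm_command(
  plan=[0, 0, -0.1, 0, 0, 0, 255, 0, 0, -0.2, 0, 0, 0, 255, 0, 0, -0.3, 0, 0, 0, 255, 0, 0, -0.3, 0, 0, 0, 255, 0, 0, -0.5, 0, 0, 0, 255, 0, 0, -1, 0, 0, 0, 255, 0, 0, -2, 0, 0, 0, 255, -1, 0, -2, 0, 0, 0, 120, -2, 0, -2, 0, 0, 0, 120, -1, 0, 0, 0, 0, 0, 120, 0, 0, 0, 0, 0, 0, 120, 0, 0, 0, 0, 0, 0, 120],
)

```text
t: 25.3
position: [0.5232, -0.2145, 0.1742]
orientation: [-0.0, 0.983, 0.184, -0.0]
wrist_force: [0.6, 0.4, -0.6]
opening: 0.0468
finger_force: 0.0
```

Run:
```python
from h import *
o,s,P=look(["battery_center","controller"],"w5.png")
for c in ["scene","top"]:
    s=snapshot(c); P=cloud(s)
    for n in ["battery_center","stone","bur_block","paste_jar"]:
        for r in outline_of(n,s)[:1]:
            Q=P[r["region"]]; print(c,n,r["confidence"],np.nanmedian(Q,0).round(3))
print(get_obs()["t"])
```

```text
battery_center 0.77 [300.9, 126.9, 342.7, 193.9] 2432 0.0832 ((559.021728515625, -200.01580810546875), (50.23847198486328, 32.49952697753906), 22.41615104675293)
controller 0.74 [256.4, 22.5, 386.9, 212.2] 17373 0.0703 ((587.570556640625, -189.66552734375), (151.0990447998047, 100.8298568725586), 20.817100524902344)
scene battery_center 0.57 [ 0.563 -0.201  0.083]
scene bur_block 0.78 [ 0.67  -0.     0.031]
scene paste_jar 0.66 [0.562 0.363 0.047]
top battery_center 0.4 [ 0.578 -0.196  0.083]
top stone 0.8 [ 0.47  -0.007  0.016]
top bur_block 0.79 [0.664 0.003 0.029]
top paste_jar 0.66 [0.552 0.369 0.054]
25.95
```

View pics/w5.png

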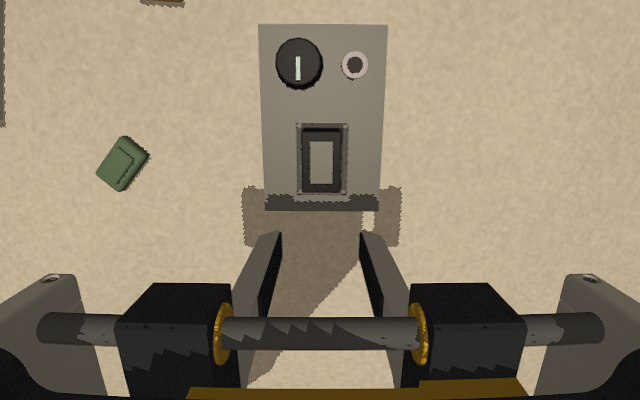

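Run:
```python
from h import *
o=get_obs(); s=snapshot("wrist"); P=cloud(s,o)
r=outline_of("battery_center",s)[0]; Q=P[r["region"]]; Q=Q[~np.isnan(Q[:,0])]; Q=Q[abs(Q[:,2]-.083)<.005]
R,_=pose(o); q=(Q-Q.mean(0)); A=np.c_[q@R[:,0],q@R[:,1],np.ones(len(q))]
c=np.linalg.lstsq(A,Q[:,2],rcond=None)[0]; print("slopes deg",np.degrees(c[:2]),"z",c[2],np.median(Q[:,2]),np.std(Q[:,2]-A@c))
for n in ["controller"]:
    r=outline_of(n,s)[0]; Q=P[r["region"]]; Q=Q[abs(Q[:,2]-.07)<.003]; q=Q-Q.mean(0); A=np.c_[q@R[:,0],q@R[:,1],np.ones(len(q))]; c=np.linalg.lstsq(A,Q[:,2],rcond=None)[0]; print(np.degrees(c[:2]),c[2])
```

```text
slopes deg [-0.61534996  0.0224085 ] z 0.08317846801481428 0.08323528717568715 0.0008534375949852197
[0. 0.] 0.0<stdin>:7: RuntimeWarning: Mean of empty slice.
  ret = um.true_divide(
```

Emit:
arm_command(
  plan=[2, 0, 0, 0, 0, 0, 255, 2, 0, 0, 0, 0, 0, 255, 0, 0, 1, 0, 0, 0, 255, 0, 0, 1, 0, 0, 0, 255, 0, 0, 2, 0, 0, 0, 255, 0, 0, 2, 0, 0, 0, 255, 0, 0, 0.7, 0, 0, 0, 255, 0, 0, 0.3, 0, 0, 0, 255, 0, 0, 0, 0, 0, 0, 255, 0, 0, 0, 0, 0, 0, 255],
)

```text
t: 27.35
position: [0.5608, -0.2007, 0.1054]
orientation: [0.0, 0.983, 0.184, 0.001]
wrist_force: [-0.0, -1.0, 0.1]
opening: 0.0003
finger_force: 0.0
```

Emit:
arm_command(
  plan=[0, 0, 0.15, 0, 0, 0, 255, 0, 0, 0, 0, 0, 0, 255],
)

```text
t: 27.6
position: [0.5604, -0.2005, 0.1034]
orientation: [0.0, 0.983, 0.184, 0.0]
wrist_force: [-0.3, -0.4, 0.2]
opening: 0.0001
finger_force: 0.0
```

Emit:
arm_command(
  plan=[0, 0, 0.1, 0, 0, 0, 255, 0, 0, 0, 0, 0, 0, 255],
)

```text
t: 27.85
position: [0.5603, -0.2005, 0.1022]
orientation: [-0.0, 0.983, 0.184, -0.0]
wrist_force: [-0.1, 0.4, 0.5]
opening: 0.0006
finger_force: 0.0
```

Emit:
arm_command(
  plan=[0, 0, 0.15, 0, 0, 0, 255, 0, 0, 0.05, 0, 0, 0, 255, 0, 0, 0, 0, 0, 0, 255],
)

```text
t: 28.22
position: [0.5603, -0.2005, 0.1002]
orientation: [-0.0, 0.983, 0.184, -0.0]
wrist_force: [-0.1, -0.4, 0.1]
opening: 0.0004
finger_force: 0.0
```

Emit:
arm_command(
  plan=[0, 0, 0.1, 0, 0, 0, 255, 0, 0, 0, 0, 0, 0, 255],
)

```text
t: 28.48
position: [0.5604, -0.2006, 0.0995]
orientation: [0.0, 0.983, 0.184, 0.0]
wrist_force: [-1.2, 0.5, 2.8]
opening: 0.0001
finger_force: 1.3
```

Emit:
arm_command(
  plan=[0, 0, 0.1, 0, 0, 0, 255, 0, 0, 0.05, 0, 0, 0, 255, 0, 0, 0, 0, 0, 0, 255],
)

```text
t: 28.85
position: [0.5604, -0.2006, 0.0979]
orientation: [0.0, 0.983, 0.184, 0.0]
wrist_force: [-1.5, -1.0, 5.0]
opening: 0.0005
finger_force: 2.3
```

Emit:
arm_command(
  plan=[0, 0, -0.1, 0, 0, 0, 255, 0, 0, -0.1, 0, 0, 0, 255, 0, 0, -0.1, 0, 0, 0, 255, 0, 0, -0.2, 0, 0, 0, 255, 0, 0, -0.5, 0, 0, 0, 255, 0, 0, -1, 0, 0, 0, 255, 0, 0, -2, 0, 0, 0, 255, -1, 0, -2, 0, 0, 0, 120, -2, 0, -2, 0, 0, 0, 120, -1, 0, 0, 0, 0, 0, 120, 0, 0, 0, 0, 0, 0, 120, 0, 0, 0, 0, 0, 0, 120],
)

```text
t: 30.35
position: [0.5232, -0.2145, 0.1772]
orientation: [-0.0, 0.983, 0.184, -0.0]
wrist_force: [-0.0, -0.4, 0.9]
opening: 0.0472
finger_force: 0.0
```

Run:
```python
from h import *
for i in range(2): o,s,P=look(["battery_center","controller"])
print(o["t"])
```

```text
battery_center 0.79 [300.1, 128.9, 340.5, 195.7] 2420 0.0831 ((559.417236328125, -200.0421905517578), (50.300498962402344, 32.60322189331055), 21.995851516723633)
controller 0.58 [255.4, 27.3, 386.5, 211.5] 17151 0.0703 ((587.5174560546875, -189.79043579101562), (150.80978393554688, 100.58770751953125), 21.001361846923828)
battery_center 0.95 [300.1, 125.5, 338.7, 193.1] 2391 0.0831 ((559.2134399414062, -200.13706970214844), (49.61238479614258, 32.665252685546875), 21.834030151367188)
controller 0.68 [255.8, 24.0, 384.4, 213.5] 16967 0.0703 ((587.4600830078125, -189.79718017578125), (150.84190368652344, 100.51634216308594), 21.070894241333008)
30.5
```

```bash
python3 -c "
from h import *
print(finish_job())"
```

```text
the job is handed in; nothing more can be done
None
```

The battery pack is latched down in the speed controller: it sits about 7 mm lower than when it stood unlatched and came back to that height after a light test press. That is slightly under the 8 mm minimum given. The pack popped up and lifted cleanly out of the charger, whose cradle was not pressed again. Pressing peaked at about 12 N, the stone, bur block and jar did not move, and I handed the job in at about 31 s.

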